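# Steady the rocking jar stool on its ribbed board

### The job

The little mid-brown wooden stool on the square ribbed board has two opposite feet up on the dark metal rib, so it leans and rocks. Turn it where it is until it straddles the rib, with all four feet standing flat on the board and the stool centred on it, and let go. Leave the darker stool and the other goods where they are.

Things in the scene. Friction and masses are not known exactly. Their poses are not given: they have to be found in the camera images.
- stool_mid (a point): Mid-brown wooden stool, loose, 80 high. Point on its centre line, 40 above the feet; z its own up, x along its top. Top slab 130 (x) x 54 (y) x 14, 26 to 40 above this point; grasp from above across the 54. Ball feet, diameter 15, at x +-46, y +-38; legs splay out. At the start two opposite feet are on the rib: it leans about 9 deg, its x turned about 40 deg anticlockwise from the rib. All in mm.
- ribbed_board: Light wooden board, 150 x 150 x 12 mm, fixed; origin at the centre of its underside, z up. A dark metal rib runs right along its x axis through the middle, 26 mm wide, 9 mm above the board top (21 mm above the worktop). The feet clear the rib when the stool is centred over it with its length along the rib (within about 15 deg) or square across it.
- dark_stool: A second stool of the same shape and size in dark brown wood, standing level on the bare worktop; origin between its feet on the worktop, x along its length. Leave it alone.
- pink_tin: Round pink and green spice tin, 55 mm diameter and 72 mm high; origin at the centre of its base. Leave it alone.

How it is judged:
By the outcome, as a careful person would: the job done as asked, in the order asked, and still so for the second after the job is handed in, with the robot touching nothing.
It also fails if it takes over 32 s, if anything falls off the work surface, if the arm or the gripper's body presses on something with over 40 N, if the wrist force passes 120 N, or if a joint passes its speed limit or range.

### The arm

A 6-joint arm with a two-finger parallel gripper is mounted at the origin on a cart in front of the work surface, level with it; the furniture and walls round the work are solid. World frame = base frame: x ahead of the robot, y to its left, z up, the work surface at z = 0. Lengths are in m, angles in rad, forces in N, time in s.
With the tool pointing down it reaches from about 0.425 to 0.95 m from the base axis. Payload 14.7 kg.
Tool frame: the origin (TCP) lies on the mounting face of the last link; the fingertips stand 173 mm ahead of it and the grasp point (between the pads) lies 155 mm ahead of it; z points along the fingers, y is the line along which they close (so a half turn about z gives the same grasp; the last joint's range is limited). The gripper opens to 85 mm and grips with 20 to 120 N. Pads are 22 mm wide; open, the fingers measure 114 mm over their backs; the gripper's body (76 mm by 85 mm) begins 54 mm behind the grasp point. The pads swing forward as they close: fully open they stand 13 mm farther back than shut.
Start: joints at [-1.234, 0.48, 1.596, -0, 1.065, -0.047], TCP at [0.243, -0.603, 0.405] pointing down, gripper open.
Joint ranges: [-2.75, 2.75], [-0.82, 2.05], [0.23, 2.67], [-1.56, 4.7], [0.09, 2.69], [-2.92, 2.92]. Speed limits (rad/s): [1.89, 1.89, 2.39, 3.01, 3.01, 3.01].

### API

Orientations are given as a unit quaternion [x, y, z, w].
In Python, from station import ctrl gives the robot as it stands.
- The arm moves only by the tool move_arm, never from a script. Its argument "steps" is a list of rows, each a list of 3 entries, a list of its own where there are three numbers: the opening, from -1 (shut) to 1 (fully open), then the shift along the tool's x, y, z each as a share of 0.5 m, from -1 to 1, then the turn, a rotation vector about the tool's x, y, z each as a share of 180 degrees, from -1 to 1. In form: [[grip, [x, y, z], [rx, ry, rz]], ...]. A call has exactly 10 rows; each row is the pose to reach, as a shift and turn from the pose commanded when the call began, along the tool's axes at that moment, turning the shorter way round; what a row does not reach only later rows make up. A row lasts 1/8 s, in which the tool goes at most 62.5 mm and 10.7 degrees, less where a joint would pass 70% of its speed; a pose out of reach is approached as far as the arm can. A call with a number of a shift or a turn outside -1 to 1 is refused whole. A call with a gripper value outside its range is refused whole. The fingers move at their own pace and stop on an object; "squeeze" is the grip in N (left out, the last holds). Time passes only in rows, so rows that repeat a pose let the fingers close, or fill a call up. It gives the time, the measured TCP pose, the force, the opening and the grip force at its end, in the units of the state.
- ctrl.state(): the state, without advancing time (a new reading comes with each control period).
- ctrl.grab_frame(name): name is "scene" or "side" or "wrist"; returns the picture (384x512x3 uint8, red, green, blue); there is no depth.
- ctrl.camera_params(name): a dict with "fx", "fy", "cx", "cy" (pixels), "k1" (the pictures are not rectified: a ray, as slopes to the right and down, at radius r is drawn at 1 + k1 r^2 times it, then the intrinsics apply), "view" (4x4, takes a point from world to camera coordinates); the wrist camera has in their place "T_tool_cam" (4x4, takes a point from camera to tool coordinates, whose origin is the TCP and whose axes are the flange's). Camera axes: x right, y up, looking along -z (the intrinsics and any distortion apply to the point x, -y, -z); pixel columns grow to the right and rows downward; lengths in m; the calibration is good to about 2 mm. A picture is of the moment at which its call begins: read the wrist's pose just before it. camera_params takes no time and is no camera call.
- ctrl.finish_job(): hands the job in; it is judged then, once.
The state is a dict: "time": time; "qpos": joint angles; "qd": joint speeds; "tau": joint torques, N m; "eef_pos": TCP position; "ee_rot": TCP orientation; "contact_force": force on the tool from outside, world axes, zero at the start; "moment": the same for the moment, N m; "grip_width": finger opening in m; "finger_force": force on a finger pad.
Only numpy, scipy, OpenCV 4.12 (cv2) and the standard library are available. Lean on these libraries where they do the work, as an engineer would, in place of code of your own. Each camera call takes 0.05 s, during which the arm holds its last target. There are 200 camera calls.

## Working session

There is one attempt and no reset: what is moved stays moved. The work goes in short steps, Python scripts to look and compute and a tool call to move; the robot and the scene stay as the last step left them, time stands still between calls to the robot, and variables do not carry over. Pictures are saved under pics/ and viewed, at most 10 in all, crops included, and the job is handed in when it is done.

Besides the shell and the picture viewer there is one more tool, called in YAML: its name, and indented under it one key for each argument. move_arm: Moves the arm, as the interface text tells. Shift numbers are shares of 0.5 m and turn numbers shares of 180 degrees, none past 1 either way. Its arguments: {"type":"object","properties":{"steps":{"type":"array"},"squeeze":{"type":"number"}},"required":["steps"]}

```bash
mkdir -p pics; cat > h.py <<'E'
import numpy as np, cv2
from station import ctrl
def save(n,f,crop=None,s=1):
    im=ctrl.grab_frame(n)[:,:,::-1]
    if crop: im=im[crop[1]:crop[3],crop[0]:crop[2]]
    cv2.imwrite('pics/'+f,cv2.resize(im,None,fx=s,fy=s,interpolation=cv2.INTER_CUBIC))
def K(p): return np.array([[p['fx'],0,p['cx']],[0,p['fy'],p['cy']],[0,0,1]]),np.array([p['k1'],0,0,0])
def V(n,T=None):
    p=ctrl.camera_params(n)
    if n=='wrist': return p,np.linalg.inv(T@np.array(p['T_tool_cam']))
    return p,np.array(p['view'])
def proj(n,P,T=None):
    p,v=V(n,T);k,d=K(p)
    c=(np.c_[P,np.ones(len(P))]@v.T)[:,:3]*[1,-1,-1]
    return cv2.projectPoints(c,np.zeros(3),np.zeros(3),k,d)[0][:,0]
def ray(n,uv,z,T=None):
    p,v=V(n,T);k,d=K(p)
    u=cv2.undistortPoints(np.array(uv,float)[:,None],k,d)[:,0]
    C=np.linalg.inv(v);D=np.c_[u[:,0],-u[:,1],-np.ones(len(u))]@C[:3,:3].T;o=C[:3,3]
    return o+D*((z-o[2])/D[:,2])[:,None]
E
python3 - <<'E'
from h import *
a=ctrl.grab_frame('scene');b=ctrl.grab_frame('side')
cv2.imwrite('pics/a.png',a[:,:,::-1]);cv2.imwrite('pics/b.png',b[:,:,::-1])
s=ctrl.state();print(s)
for n in('scene','side'):
    p=ctrl.camera_params(n);print(n,p['fx'],p['k1'],np.linalg.inv(p['view'])[:3,3])
print(ctrl.camera_params('wrist'))
E
```

```text
{'time': 0.1, 'qpos': array([-1.23359986e+00,  4.80782091e-01,  1.59679212e+00,  6.86658782e-06,
        1.06508481e+00, -4.66112364e-02]), 'qd': array([ 4.17617413e-04, -2.40182452e-03, -1.80048444e-03,  7.25252792e-04,
        1.99161785e-03,  2.16011498e-05]), 'tau': array([ 1.31737095e-03, -9.52258372e+01, -4.31042039e+01,  1.21120029e-04,
        5.33778672e-03,  5.39273969e-06]), 'eef_pos': array([ 0.24335288, -0.60254455,  0.40413503]), 'ee_rot': array([ 9.81643074e-01,  1.90726482e-01, -7.42246183e-05, -5.28002337e-04]), 'contact_force': array([-0.22880257, -0.33180378, -0.34308713]), 'moment': array([ 0.03431617,  0.00735816, -0.03130539]), 'finger_force': 0.0, 'grip_width': 0.08540598994208354}
scene 425.65222176325585 -0.03493242286321193 [0.26271538 0.58451796 0.82445601]
side 431.13566986206814 0.037042756910045806 [0.3508253  0.88524024 0.6199426 ]
{'fx': 339.1051892255634, 'fy': 339.1051892255634, 'cx': 251.80566975044715, 'cy': 195.39039943428688, 'k1': 0.0339338268460565, 'T_tool_cam': array([[ 1.06065894e-03,  9.61044982e-01,  2.76389972e-01,
         7.01010150e-02],
       [ 9.99999412e-01, -1.08162933e-03, -7.65725305e-05,
         5.89132128e-04],
       [ 2.25361854e-04,  2.76389891e-01, -9.61045565e-01,
         3.11077504e-02],
       [ 0.00000000e+00,  0.00000000e+00,  0.00000000e+00,
         1.00000000e+00]])}
```

View pics/a.png

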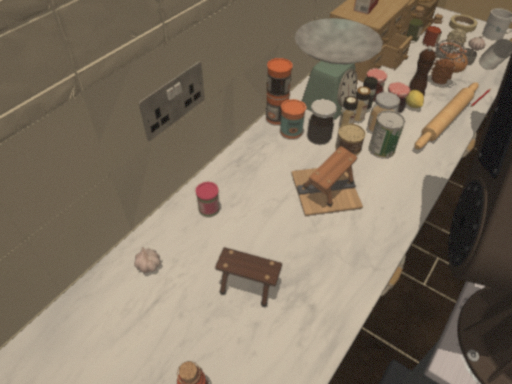

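View pics/b.png

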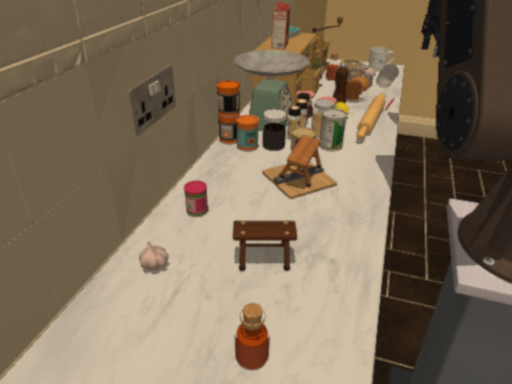

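The scene view shows the board with the leaning stool near (327,190). The dark stool is at (248,268) and the pink tin at (208,198). I'll enlarge both views of the board.

```bash
python3 - <<'E'
from h import *
a=cv2.imread('pics/a.png')[130:230,275:375];b=cv2.imread('pics/b.png')[120:210,250:350]
cv2.imwrite('pics/ab.png',np.hstack([cv2.resize(a,(400,400),interpolation=2),cv2.resize(b,(400,360),interpolation=2)[:360] if 0 else cv2.copyMakeBorder(cv2.resize(b,(400,360),interpolation=2),0,40,0,0,0)]))
print(ray('scene',[(327,190),(248,268)],0.012))
E
```

```text
[[ 0.52921028 -0.11530062  0.012     ]
 [ 0.55514719  0.18949872  0.012     ]]
```

View pics/ab.png

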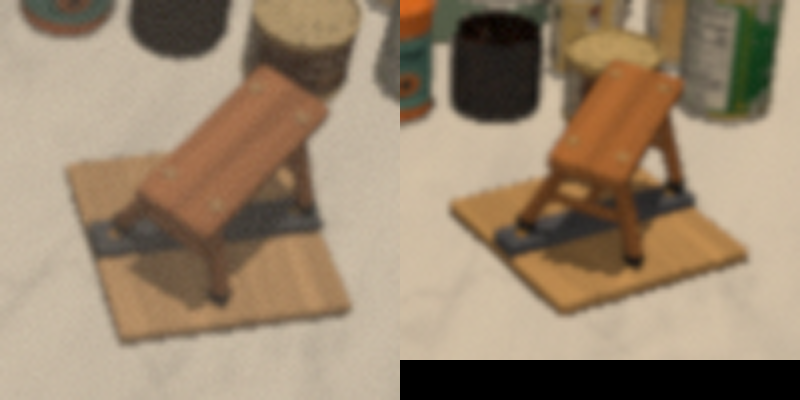

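```bash
cat > fit.py <<'E'
from h import *
from scipy.optimize import least_squares
from scipy.spatial.transform import Rotation as R
A=lambda l,ox,oy:[(x/4+ox,y/4+oy) for x,y in l]
bs=A([(68,168),(122,338),(350,308)],275,130); bd=A([(51,207),(162,310),(347,253)],250,120)
ss=A([(265,66),(328,108),(210,235),(142,188)],275,130); sd=A([(217,62),(282,85),(225,183),(152,160)],250,120)
print(ray('scene',bs,.012),ray('side',bd,.012))
# board: x along rib; corners: scene order left-far(top-left), bottom-left, bottom-right
C=np.array([(-1,1,0),(-1,-1,0),(1,-1,0)])*.075
def bp(p):return C@R.from_euler('z',p[2]).as_matrix().T+[p[0],p[1],.012]
best=None
for y0 in np.arange(0,6.28,.78):
  r=least_squares(lambda p:np.r_[(proj('scene',bp(p))-bs).ravel(),(proj('side',bp(p))-bd).ravel()],[.53,-.12,y0])
  if best is None or r.cost<best.cost:best=r
print('board',best.x[:2],np.degrees(best.x[2]),best.cost); yb=best.x[2]
S=np.array([(1,1),(1,-1),(-1,-1),(-1,1)])*[.065,.027]; S=np.c_[S,np.full(4,.04)]
sol=None
for y0 in np.arange(0,6.28,.39):
  def f(p):
    q=S@R.from_rotvec(p[3:]).as_matrix().T@np.eye(3)@np.eye(3)
    q=(R.from_rotvec(p[3:])*R.from_euler('z',y0)).apply(S)+p[:3]
    return np.r_[(proj('scene',q)-ss).ravel(),(proj('side',q)-sd).ravel()]
  r=least_squares(f,np.r_[best.x[:2],.06,0,0,0])
  if sol is None or r.cost<sol[0].cost: sol=(r,y0)
r,y0=sol;Rs=R.from_rotvec(r.x[3:])*R.from_euler('z',y0)
print('stool',r.x[:3],r.cost,Rs.as_matrix());print('yaw rel rib',np.degrees(np.arctan2(*Rs.as_matrix()[[1,0],0])-yb))
F=np.array([(46,38,-40),(46,-38,-40),(-46,-38,-40),(-46,38,-40)])/1e3
print(Rs.apply(F)+r.x[:3])
E
python3 fit.py
```

```text
[[ 0.63571527 -0.11599238  0.012     ]
 [ 0.5317684  -0.01438301  0.012     ]
 [ 0.43036358 -0.11837545  0.012     ]] [[ 0.63594533 -0.11108055  0.012     ]
 [ 0.5323002  -0.01005476  0.012     ]
 [ 0.43128801 -0.11579006  0.012     ]]
board [ 0.53371115 -0.11759124] 225.65474695559786 4.439225423495489Traceback (most recent call last):
  File "fit.py", line 23, in <module>
    r=least_squares(f,np.r_[best.x[:2],.06,0,0,0])
    return func(*args, **kwargs)
    result = trf(vector_fun.fun, vector_fun.jac, x0, f0, J0, lb, ub, ftol, xtol,
                 gtol, max_nfev, x_scale, loss_function, tr_solver,
                 tr_options.copy(), verbose, callback=callback_wrapped)
    return trf_no_bounds(
        fun, jac, x0, f0, J0, ftol, xtol, gtol, max_nfev, x_scale,
        loss_function, tr_solver, tr_options, verbose, callback=callback)
    J = jac(x)
    self._update_jac()
    ~~~~~~~~~~~~~~~~^^
    self.J = self.jac_wrapped(xp_copy(self.x), f0=self.f)
             ~~~~~~~~~~~~~~~~^^^^^^^^^^^^^^^^^^^^^^^^^^^^
    J, dct = approx_derivative(
             ~~~~~~~~~~~~~~~~~^
        se
[... 418 characters left out ...]
df = [f_eval - f0 for f_eval in f_evals]
                                    ^^^^^^^
    f = np.atleast_1d(self.fun(x, *self.args, **self.kwargs))
                      ~~~~~~~~^^^^^^^^^^^^^^^^^^^^^^^^^^^^^^
    return np.atleast_1d(self.fun(x))
                         ~~~~~~~~^^^
    return self.f(x, *self.args, **self.kwargs)
           ~~~~~~^^^^^^^^^^^^^^^^^^^^^^^^^^^^^^
  File "fit.py", line 22, in f
    return np.r_[(proj('scene',q)-ss).ravel(),(proj('side',q)-sd).ravel()]
                  ~~~~^^^^^^^^^^^
  File "h.py", line 13, in proj
    p,v=V(n,T);k,d=K(p)
        ~^^^^^
  File "h.py", line 9, in V
    p=ctrl.camera_params(n)
ValueError: time passes only in moves, steps and waits
```

```bash
sed -i 's/^def V(n,T=None):/import functools\ncp=functools.lru_cache(None)(lambda n:ctrl.camera_params(n))\ndef V(n,T=None):/; s/    p=ctrl.camera_params(n)$/    p=cp(n)/' h.py; python3 fit.py
```

```text
[[ 0.63571527 -0.11599238  0.012     ]
 [ 0.5317684  -0.01438301  0.012     ]
 [ 0.43036358 -0.11837545  0.012     ]] [[ 0.63594533 -0.11108055  0.012     ]
 [ 0.5323002  -0.01005476  0.012     ]
 [ 0.43128801 -0.11579006  0.012     ]]
board [ 0.53371115 -0.11759124] 225.65474695559786 4.439225423495489
stool [ 0.52986366 -0.12728385  0.05157974] 5.274824219413555 [[-0.09216249  0.9903317  -0.10367837]
 [-0.99297471 -0.08364663  0.08369264]
 [ 0.07421113  0.11066332  0.99108342]]
yaw rel rib -320.95743663414447
[[ 0.56740392 -0.17948696  0.01955532]
 [ 0.49213871 -0.17312982  0.0111449 ]
 [ 0.50061766 -0.08177614  0.00431748]
 [ 0.57588287 -0.08813329  0.01272789]]
```

move_arm:
  steps:
    - [1,[0.888,-0.668,0.08],[0,0,-0.351]]
    - [1,[0.888,-0.668,0.08],[0,0,-0.351]]
    - [1,[0.888,-0.668,0.08],[0,0,-0.351]]
    - [1,[0.888,-0.668,0.08],[0,0,-0.351]]
    - [1,[0.888,-0.668,0.08],[0,0,-0.351]]
    - [1,[0.888,-0.668,0.08],[0,0,-0.351]]
    - [1,[0.888,-0.668,0.08],[0,0,-0.351]]
    - [1,[0.888,-0.668,0.08],[0,0,-0.351]]
    - [1,[0.888,-0.668,0.08],[0,0,-0.351]]
    - [1,[0.888,-0.668,0.08],[0,0,-0.351]]

```text
time: 1.35
eef_pos: [0.5314, -0.1235, 0.3642]
ee_rot: [0.735, 0.678, 0.0, -0.0]
contact_force: [0.5, -1.2, -0.5]
grip_width: 0.0853
finger_force: 0.0
```

move_arm:
  steps:
    - [1,[0,0,0],[0,0,0]]
    - [1,[0,0,0],[0,0,0]]
    - [1,[0,0,0],[0,0,0]]
    - [1,[0,0,0],[0,0,0]]
    - [1,[0,0,0],[0,0,0]]
    - [1,[0,0,0],[0,0,0]]
    - [1,[0,0,0],[0,0,0]]
    - [1,[0,0,0],[0,0,0]]
    - [1,[0,0,0],[0,0,0]]
    - [1,[0,0,0],[0,0,0]]

```text
time: 2.6
eef_pos: [0.5301, -0.1267, 0.3647]
ee_rot: [0.736, 0.677, 0.0, 0.0]
contact_force: [-0.3, -0.2, 0.3]
grip_width: 0.0853
finger_force: 0.0
```

```bash
python3 - <<'E'
from h import *
s=ctrl.state();print(s['time'],s['eef_pos'],s['ee_rot'],s['qpos'])
np.save('pose.npy',np.r_[s['eef_pos'],s['ee_rot']])
save('wrist','w.png',None,1.5)
E
```

```text
2.6 [ 0.53006866 -0.12674255  0.36469747] [7.36260613e-01 6.76698094e-01 3.96614883e-06 8.06176410e-06] [-2.90322829e-01  3.81283075e-01  1.88068113e+00 -1.86378072e-06
  8.79610532e-01 -2.06062595e-01]
```

View pics/w.png

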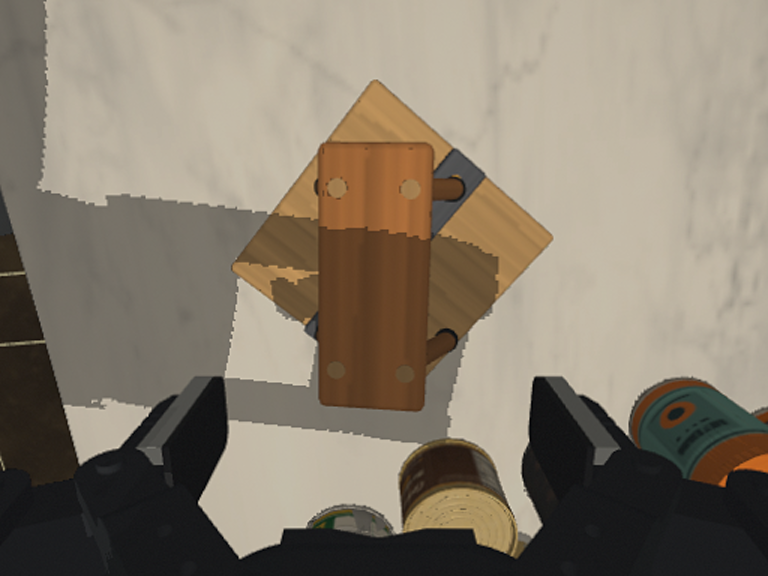

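The wrist view (1.5x) shows the slab top corners at (319,142), (433,143), (426,410) and (319,404). The board corners are at (376,80), (552,237) and (232,268). I'll refit from these pixels.

```bash
cat > fit2.py <<'E'
from h import *
from scipy.optimize import least_squares
from scipy.spatial.transform import Rotation as R
P=np.load('pose.npy');T=np.eye(4);T[:3,:3]=R.from_quat(P[3:]).as_matrix();T[:3,3]=P[:3]
bw=np.array([(376,80),(552,237),(232,268)])/1.5; print(ray('wrist',bw,.012,T))
C=np.array([(1,1,0),(1,-1,0),(-1,1,0)])*.075
f=lambda p:(proj('wrist',R.from_euler('z',p[2]).apply(C)+[p[0],p[1],.012],T)-bw).ravel()
b=least_squares(f,[.53,-.12,.8]);
for y0 in(.8,2.4,4,5.5):
  q=least_squares(f,[.53,-.12,y0])
  if q.cost<b.cost:b=q
print('board',b.x[:2],np.degrees(b.x[2]),b.cost)
sw=np.array([(319,142),(433,143),(426,410),(319,404)])/1.5
S=np.array([(1,-1),(1,1),(-1,1),(-1,-1)])*[.065,.027]; S=np.c_[S,np.full(4,.04)]
S=np.array([(1,1),(1,-1),(-1,-1),(-1,1)])*[.065,.027]; S=np.c_[S,np.full(4,.04)]
rot=lambda p:R.from_rotvec(p[3:])*R.from_euler('z',np.radians(84.7))
f=lambda p:(proj('wrist',rot(p).apply(S)+p[:3],T)-sw).ravel()
print('resid0',f([.53,-.127,.06,0,0,0]))
r=least_squares(f,[.53,-.127,.06,0,0,0]);M=rot(r.x).as_matrix()
print('stool',r.x[:3],r.cost);print(M, np.degrees(np.arctan2(M[1,0],M[0,0])))
F=np.array([(46,38,-40),(46,-38,-40),(-46,-38,-40),(-46,38,-40)])/1e3
print(rot(r.x).apply(F)+r.x[:3])
# model: lean about rib through rib-standing feet, 9 deg
yb=45.65
for s in(1,-1):
  Rm=R.from_rotvec(s*np.radians(9)*np.array([np.cos(np.radians(yb)),np.sin(np.radians(yb)),0]))*R.from_euler('z',np.radians(yb+39.5))
  g=lambda p:(proj('wrist',Rm.apply(S)+p,T)-sw).ravel()
  m=least_squares(g,[.53,-.127,.06]);print(s,m.x,m.cost,(Rm.apply(F)+m.x)[:,2],Rm.as_matrix()[:,2])
E
python3 fit2.py
```

```text
[[ 0.53818702 -0.0203572   0.012     ]
 [ 0.6417542  -0.12174397  0.012     ]
 [ 0.4358941  -0.1248376   0.012     ]]
board [ 0.5390136  -0.12478576] 405.7053029371296 14.490483850957629
resid0 [-1.13370711 10.2053406   4.17712986 10.32427199  1.63535383  6.91274769
  2.82964201 10.31175027]
stool [ 0.53230934 -0.12554869  0.05266219] 0.31457749896476966
[[ 0.09737883 -0.99170811 -0.08385931]
 [ 0.98513205  0.08406366  0.14982704]
 [-0.14153517 -0.09720248  0.98514947]] 84.354737054081
[[ 0.50245823 -0.08303127  0.0030519 ]
 [ 0.57782805 -0.08942011  0.01043929]
 [ 0.5688692  -0.18005226  0.02346053]
 [ 0.49349938 -0.17366342  0.01607314]]
1 [ 0.52516365 -0.11639149  0.06348105] 41.986181324273566 [0.03313765 0.02396379 0.01480938 0.02398324] [ 0.11186362 -0.10935388  0.98768834]
-1 [ 0.53336797 -0.12433457  0.05382687] 1.688172920801828 [0.0051552  0.01432906 0.02348348 0.01430962] [-0.11186362  0.10935388  0.98768834]
```

```bash
cat > tgt.py <<'E'
from h import *
from scipy.spatial.transform import Rotation as R
def Tm(Rr,p):
    T=np.eye(4);T[:3,:3]=Rr.as_matrix();T[:3,3]=p;return T
yb=np.radians(45.65);ax=np.array([np.cos(yb),np.sin(yb),0])
Rm=R.from_rotvec(-np.radians(9)*ax)*R.from_euler('z',yb+np.radians(39))
flip=R.from_euler('x',np.pi)
stool=Tm(Rm,[.532,-.1225,.0605])
rel=Tm(flip,[0,0,.033+.150])      # tool in stool frame
grasp=stool@rel
level=lambda h,xy=(.5388,-.1233):Tm(R.from_euler('z',yb),[*xy,.052+h])@rel
def share(A,B):
    D=np.linalg.inv(A)@B
    return np.round(D[:3,3]/.5,4),np.round(R.from_matrix(D[:3,:3]).as_rotvec()/np.pi,4)
def cur():
    s=ctrl.state();return Tm(R.from_quat(s['ee_rot']),s['eef_pos'])
E
python3 - <<'E'
from tgt import *
pre=grasp.copy();pre[:3,3]-=.06*pre[:3,2]
print(grasp[:3],'\n',cur()[:3,3]);print(share(cur(),pre),share(cur(),grasp));print('then lift',share(grasp,level(.035)))
E
```

```text
[[ 0.09877993  0.98880183  0.11186362  0.51152896]
 [ 0.99022757 -0.08655111 -0.10935388 -0.10248824]
 [-0.0984474   0.12157241 -0.98768834  0.24124697]] 
 [ 0.53004409 -0.12670807  0.36470396]
(array([ 0.0571, -0.0555,  0.1284]), array([-0.0387, -0.0316,  0.0029])) (array([ 0.0452, -0.041 ,  0.2469]), array([-0.0387, -0.0316,  0.0029]))
then lift (array([-0.0415,  0.0645, -0.0461]), array([0.0481, 0.017 , 0.2162]))
```

move_arm:
  steps:
    - [1,[0.057,-0.0555,0.128],[-0.039,-0.032,0.003]]
    - [1,[0.057,-0.0555,0.128],[-0.039,-0.032,0.003]]
    - [1,[0.057,-0.0555,0.128],[-0.039,-0.032,0.003]]
    - [1,[0.057,-0.0555,0.128],[-0.039,-0.032,0.003]]
    - [1,[0.054,-0.052,0.158],[-0.039,-0.032,0.003]]
    - [1,[0.051,-0.048,0.188],[-0.039,-0.032,0.003]]
    - [1,[0.048,-0.0445,0.218],[-0.039,-0.032,0.003]]
    - [1,[0.045,-0.041,0.247],[-0.039,-0.032,0.003]]
    - [1,[0.045,-0.041,0.247],[-0.039,-0.032,0.003]]
    - [1,[0.045,-0.041,0.247],[-0.039,-0.032,0.003]]

```text
time: 3.9
eef_pos: [0.5116, -0.1026, 0.2412]
ee_rot: [0.737, 0.671, 0.004, 0.079]
contact_force: [-0.8, -0.9, 0.5]
grip_width: 0.0855
finger_force: 0.0
```

```bash
python3 - <<'E'
from tgt import *
s=ctrl.state();print(s['time'],s['contact_force'],s['grip_width'],share(cur(),grasp))
save('wrist','w2.png',None,1.2)
E
```

```text
3.9 [-0.79968463 -0.85607366  0.46703981] 0.0855042036403743 (array([ 0.0002, -0.0001, -0.0001]), array([ 0.0002,  0.0004, -0.0001]))
```

View pics/w2.png

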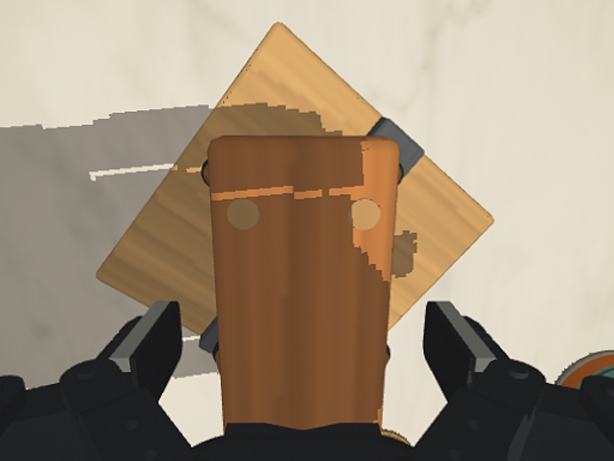

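The wrist view shows the slab centred and parallel between the open pads, which sit at columns 181 and 425. Next I'll grip, and I'll check the slab's front edge at row 136 against the model.

move_arm:
  steps:
    - [-1,[0,0,0],[0,0,0]]
    - [-1,[0,0,0],[0,0,0]]
    - [-1,[0,0,0],[0,0,0]]
    - [-1,[0,0,0],[0,0,0]]
    - [-1,[0,0,0],[0,0,0]]
    - [-1,[0,0,0],[0,0,0]]
    - [-1,[0,0,0],[0,0,0]]
    - [-1,[0,0,0],[0,0,0]]
    - [-1,[0,0,0],[0,0,0]]
    - [-1,[0,0,0],[0,0,0]]
  squeeze: 50

```text
time: 5.2
eef_pos: [0.5118, -0.1026, 0.2417]
ee_rot: [0.737, 0.671, 0.005, 0.08]
contact_force: [-0.1, 0.2, 5.2]
grip_width: 0.0533
finger_force: 51.2
```

```bash
python3 - <<'E'
from tgt import *
C=np.array([(65,27,40),(65,-27,40)])/1e3
for dx in(-.005,0,.005):
  P=(stool@np.c_[C+[dx,0,0],[1,1]].T).T[:,:3];print(dx,proj('wrist',P,grasp)*1.2)
# board corners
for c in((.5388,-.1233),):
  B=R.from_euler('z',yb).apply(np.array([(1,1,0),(1,-1,0),(-1,1,0)])*.075)+[*c,.012];print(proj('wrist',B,grasp)*1.2)
print(share(cur(),level(.035)),ctrl.state()['contact_force'])
E
```

```text
-0.005 [[201.0346781  154.08280285]
 [401.27814518 154.32405828]]
0 [[199.69638438 134.94076148]
 [402.63090933 135.18572259]]
0.005 [[198.30579037 115.2590107 ]
 [404.03606202 115.50786568]]
[[278.89989572  16.26499015]
 [499.79538332 220.87864795]
 [ 90.99470365 277.85465965]]
(array([-0.0412,  0.064 , -0.0451]), array([0.0488, 0.0172, 0.2162])) [-0.13809781  0.2351124   5.24671568]
```

move_arm:
  steps:
    - [-1,[-0.003,0.004,-0.03],[0,0,0]]
    - [-1,[-0.006,0.007,-0.06],[0,0,0]]
    - [-1,[-0.006,0.007,-0.06],[0,0,0]]
    - [-1,[-0.0415,0.0645,-0.046],[0.048,0.017,0.2162]]
    - [-1,[-0.0415,0.0645,-0.046],[0.048,0.017,0.2162]]
    - [-1,[-0.0415,0.0645,-0.046],[0.048,0.017,0.2162]]
    - [-1,[-0.0415,0.0645,-0.046],[0.048,0.017,0.2162]]
    - [-1,[-0.0415,0.0645,-0.046],[0.048,0.017,0.2162]]
    - [-1,[-0.0415,0.0645,-0.046],[0.048,0.017,0.2162]]
    - [-1,[-0.0415,0.0645,-0.046],[0.048,0.017,0.2162]]

```text
time: 6.45
eef_pos: [0.5387, -0.1233, 0.2699]
ee_rot: [0.921, 0.389, 0.0, 0.001]
contact_force: [-0.7, -0.0, -2.8]
grip_width: 0.0533
finger_force: 54.1
```

```bash
python3 - <<'E'
from tgt import *
s=ctrl.state();print(s['time'],s['contact_force'],s['grip_width'],share(cur(),level(.035)),share(cur(),level(.002)))
T=cur();np.save('T3.npy',T)
save('wrist','w3.png',None,1.5)
L=T@np.linalg.inv(rel);C=np.array([(65,27,40),(65,-27,40)])/1e3
print(proj('wrist',(L@np.c_[C,[1,1]].T).T[:,:3],T)*1.5)
B=R.from_euler('z',yb).apply(np.array([(1,1,0),(1,-1,0),(-1,1,0),(1,.1733,.12),(1,-.1733,.12)])*.075)+[.5388,-.1233,.012];print(proj('wrist',B,T)*1.5)
E
```

```text
6.45 [-0.74153509 -0.02679708 -2.83478747] 0.05328687144432176 (array([ 0.0002,  0.0002, -0.0001]), array([0.0006, 0.0001, 0.0005])) (array([0.0002, 0.0001, 0.0659]), array([0.0006, 0.0001, 0.0005]))
[[248.53468455 169.82808539]
 [501.83766864 170.13072789]]
[[198.2011204  132.13103331]
 [553.21062393 133.20688902]
 [226.50654327 444.30498124]
 [343.91220542 132.6618003 ]
 [407.74600037 132.85519917]]
```

View pics/w3.png

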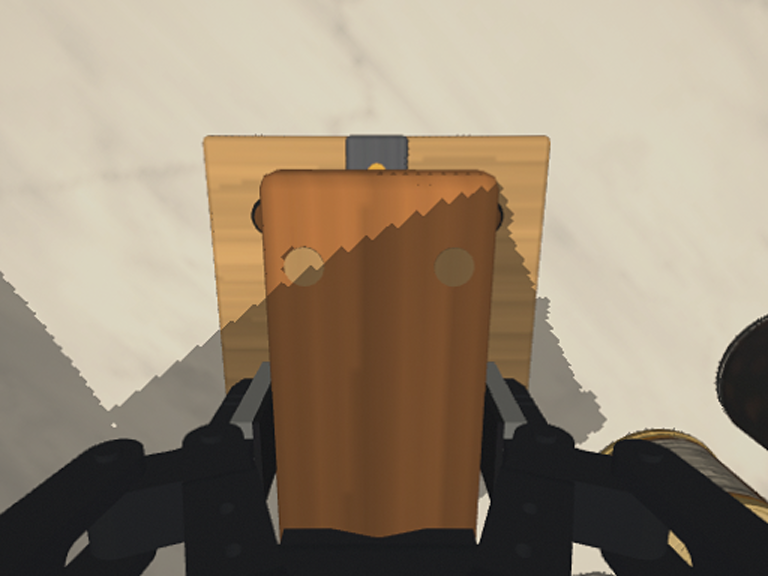

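The held stool is square over the board. The rib spans columns 346 to 408 and the slab 261 to 497, so both have their middle near column 378. I'll lower it now.

move_arm:
  steps:
    - [-1,[0,0,0.02],[0,0,0]]
    - [-1,[0,0,0.035],[0,0,0]]
    - [-1,[0,0,0.048],[0,0,0]]
    - [-1,[0,0,0.054],[0,0,0]]
    - [-1,[0,0,0.058],[0,0,0]]
    - [-1,[0,0,0.061],[0,0,0]]
    - [-1,[0,0,0.062],[0,0,0]]
    - [-1,[0,0,0.062],[0,0,0]]
    - [-1,[0,0,0.062],[0,0,0]]
    - [-1,[0,0,0.062],[0,0,0]]

```text
time: 7.75
eef_pos: [0.5388, -0.1234, 0.239]
ee_rot: [0.922, 0.388, 0.0, 0.001]
contact_force: [-1.0, 0.4, -2.8]
grip_width: 0.0529
finger_force: 54.1
```

Force is unchanged, so it isn't in contact yet. I'll creep down 5 mm.

move_arm:
  steps:
    - [-1,[0,0,0.002],[0,0,0]]
    - [-1,[0,0,0.004],[0,0,0]]
    - [-1,[0,0,0.005],[0,0,0]]
    - [-1,[0,0,0.006],[0,0,0]]
    - [-1,[0,0,0.007],[0,0,0]]
    - [-1,[0,0,0.008],[0,0,0]]
    - [-1,[0,0,0.009],[0,0,0]]
    - [-1,[0,0,0.01],[0,0,0]]
    - [-1,[0,0,0.01],[0,0,0]]
    - [-1,[0,0,0.01],[0,0,0]]

```text
time: 9.0
eef_pos: [0.5388, -0.1234, 0.2352]
ee_rot: [0.922, 0.388, 0.001, 0.001]
contact_force: [-7.8, 3.2, 27.2]
grip_width: 0.0531
finger_force: 57.5
```

move_arm:
  steps:
    - [-1,[0,0,-0.002],[0,0,0]]
    - [-1,[0,0,-0.003],[0,0,0]]
    - [-1,[0,0,-0.003],[0,0,0]]
    - [-0.2,[0,0,-0.003],[0,0,0]]
    - [0.3,[0,0,-0.003],[0,0,0]]
    - [0.6,[0,0,-0.003],[0,0,0]]
    - [1,[0,0,-0.003],[0,0,0]]
    - [1,[0,0,-0.003],[0,0,0]]
    - [1,[0,0,-0.003],[0,0,0]]
    - [1,[0,0,-0.003],[0,0,0]]
  squeeze: 20

```text
time: 10.25
eef_pos: [0.5388, -0.1235, 0.2354]
ee_rot: [0.922, 0.388, 0.0, 0.001]
contact_force: [0.4, -0.7, -0.5]
grip_width: 0.0854
finger_force: 0.0
```

move_arm:
  steps:
    - [1,[0,0,-0.02],[0,0,0]]
    - [1,[0,0,-0.06],[0,0,0]]
    - [1,[0,0,-0.1],[0,0,0]]
    - [1,[0,0,-0.16],[0,0,0]]
    - [1,[0,0,-0.22],[0,0,0]]
    - [1,[0,0,-0.26],[0,0,0]]
    - [1,[0,0,-0.26],[0,0,0]]
    - [1,[0,0,-0.26],[0,0,0]]
    - [1,[0,0,-0.26],[0,0,0]]
    - [1,[0,0,-0.26],[0,0,0]]

```text
time: 11.5
eef_pos: [0.5385, -0.1232, 0.3648]
ee_rot: [0.922, 0.388, -0.0, 0.0]
contact_force: [-0.0, -0.5, -0.2]
grip_width: 0.0857
finger_force: 0.0
```

```bash
python3 - <<'E'
from tgt import *
s=ctrl.state();print(s['time'],s['contact_force'],s['grip_width'])
T=cur()
w=ctrl.grab_frame('wrist')[60:320,100:400,::-1];b=ctrl.grab_frame('side')[120:210,250:350,::-1]
cv2.imwrite('pics/f.png',np.hstack([cv2.resize(w,(450,390)),cv2.resize(b,(340,390),interpolation=2)]))
B=R.from_euler('z',yb).apply(np.array([(1,1,0),(1,-1,0),(-1,1,0),(-1,-1,0)])*.075)+[.5388,-.1233,.012]
S=R.from_euler('z',yb).apply(np.array([(.065,.027,.08),(.065,-.027,.08),(-.065,.027,.08),(-.065,-.027,.08)]))+[.5388,-.1233,.012]
print((proj('wrist',np.r_[B,S],T)-[100,60])*1.5)
E
```

```text
11.5 [-0.00661658 -0.48462964 -0.20374012] 0.08567149819867201
[[102.38212245  46.33277113]
 [351.78107973  46.53555655]
 [117.46438926 275.90382814]
 [336.52675367 276.04516188]
 [167.88807461  66.57675127]
 [285.89892436  66.67171479]
 [175.73865663 321.23564109]
 [277.90038134 321.29775133]]
```

View pics/f.png

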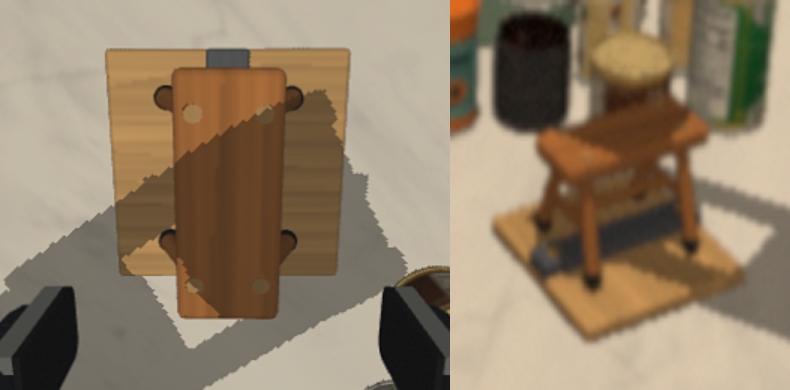

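The last picture shows the stool level and straddling the rib. The slab (172–285, 68–318) sits within about 1–2 mm of the board centre, and the gripper is clear.

```bash
python3 -c "
from station import ctrl
print(ctrl.finish_job())"
```

```text
the job is handed in; nothing more can be done
None
```

The mid-brown stool now straddles the rib with all four feet flat on the board, centred to within about 2 mm and let go; nothing else was moved, and I handed the job in at about 11.6 s.

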